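# Fit the cup head on the bench mixer and load the sample jar

### The arm

A 6-joint arm with a two-finger parallel gripper is mounted at the origin on a cart in front of the work surface, level with it; the furniture and walls round the work are solid. World frame = base frame: x ahead of the robot, y to its left, z up, the work surface at z = 0. Lengths are in m, angles in rad, forces in N, time in s.
With the tool pointing down it reaches from about 0.25 to 0.775 m from the base axis. Payload 4 kg.
Tool frame: the origin (TCP) lies between the finger pads; the fingertips stand 25 mm ahead of it and the grasp point (between the pads) lies 6 mm ahead of it (robot.tip_reach is the z of the fingertips in the tool frame, in m); z points along the fingers, y is the line along which they close (so a half turn about z gives the same grasp; the last joint's range is limited). The gripper opens to 94 mm and grips with 3 to 60 N. Pads are 16 mm wide; open, the fingers measure 119 mm over their backs; the gripper's body (75 mm by 177 mm) begins 78 mm behind the grasp point.
Start: joints at [-0.103, 0.087, 1.371, -0, 1.684, -0.103], TCP at [0.55, -0, 0.231] pointing down, gripper open.
Joint ranges: [-3.1, 3.1], [-0.76, 2.03], [0.27, 2.55], [-1.08, 4.22], [0.17, 2.65], [-2.57, 2.57]. Speed limits (rad/s): [2.79, 2.79, 3.14, 3.14, 3.14, 3.14].

### API

Orientations are given as [roll, pitch, yaw] about the fixed x, y, z axes, in that order (R = Rz(yaw) Ry(pitch) Rx(roll)).
In Python, from bench import robot gives the robot as it stands. The module is installed in compiled form; this text tells all that it offers.
- The arm moves only by the shell command python3 -m handwheel 'ROWS'. ROWS is JSON, a list of rows, each a list of 3 entries, a list of its own where there are three numbers: the turn, a rotation vector about the world's x, y, z in units of 90 degrees (1.0 is 90 degrees), then the shift along the world's x, y, z in units of 0.05 m (1.0 is 0.05 m), then the closure, from 0 (fully open) to 1 (shut). A call has 1 to 5 rows; each row shifts and turns the commanded pose from where the row before left it; what a row does not reach is not made up. A row lasts 1/10 s, in which the tool goes at most 50 mm and 8.59 degrees, less where a joint would pass 70% of its speed; a pose out of reach is approached as far as the arm can. A call with a number of a shift or a turn outside -1 to 1 is refused whole. A call with a gripper value outside its range is refused whole. The fingers move at their own pace and stop on an object; the grip force is fixed at half the most. Time passes only in rows, so rows that do not move let the fingers close. It gives the time, the measured TCP pose, the force, the opening and the grip force at its end, in the units of the state.
- robot.get_obs(): the state, without advancing time (a new reading comes with each control period).
- robot.snapshot(name): name is "scene" or "side" or "wrist"; returns (picture, depth): 384x512x3 uint8, red, green, blue; 384x512 float32, m along the optical axis (not along the pixel's ray), 0 where there is no reading.
- robot.calibration(name): a dict with "mtx" (3x3 intrinsics, pixels), "D" ([k1, k2, p1, p2, k3] as OpenCV has them; the pictures are not rectified), "extrinsics" (4x4, takes a point from camera to world coordinates); the wrist camera has in their place "hand_eye" (4x4, takes a point from camera to tool coordinates, whose origin is the TCP and whose axes are the flange's). Camera axes: x right, y down, z forward; pixel columns grow to the right and rows downward; lengths in m; the calibration is good to about 2 mm. A picture is of the moment at which its call begins: read the wrist's pose just before it. calibration takes no time and is no camera call.
- robot.close_job(): hands the job in; it is judged then, once.
Trained networks look in the newest picture that a camera, given by its name, has taken for a name from the list of things; names that differ only in an ending like _2 or _b are one class to them, and where a whole thing is asked for, a point or a joint stands for the part that bears it (a point fixed in the world has none). Each returns a list of dicts, best first, with "p" (0 to 1); they miss things now and then, are a little off and sometimes report something else, mostly with a low value. They report only what shows in the picture. A call takes as long as a camera call. They do not tell look-alikes from the thing itself.
- robot.boxes_of(query, camera): "bbox" ([left, top, right, bottom] in pixels, round what is visible of it).
The state is a dict: "time": time; "joint_positions": joint angles; "qvel": joint speeds; "joint_torque": joint torques, N m; "tool_pos": TCP position; "ee_rot": TCP orientation; "wrist_force": force on the tool from outside, world axes, zero at the start; "wrist_torque": the same for the moment, N m; "width": finger opening in m; "finger_force": force on a finger pad.
Only numpy, scipy, OpenCV 4.12 (cv2) and the standard library are available. Lean on these libraries where they do the work, as an engineer would, in place of code of your own. Each camera call takes 0.05 s, during which the arm holds its last target. There are 200 camera calls.

### The job

Fit the cup head to the bench mixer: lower its stem down the mixer's well, feel over the drive with light pressure until the pin drops into the hidden bearing bore, and let it down fully home and upright; the drive bearing must never be pushed with more than 30 N. Then stand the sample jar upright in the cup, gently, and let go. Leave the flat plate head on its stand and the beaker and the pipette filler where they are.

Things in the scene. Friction and masses are not known exactly. Their poses are not given: they have to be found in the camera images.
- mixer_mouth (a point): Bench mixer, fixed: round white housing 136 mm across at the foot, with a control pod (knob, switch) 103 mm out on its -x side. This point: centre of the round opening, level with the top of the black rubber collar (53 mm outside diameter) round it, 96 mm above the worktop; z up. Below it is a dark well 38 mm in diameter.
- well_floor (a point): On the well's axis, 26 mm below the mouth, level with the drive's flat black face (stiff to turn, 0.6 N m; does not yield downwards). The face has one blind bearing bore, 13.6 mm in diameter, 18 mm deep, with a 1 mm chamfer. The drive is a double eccentric that stops anywhere: the bore's centre is 4 to 6.5 mm from this axis, in a direction that is not measured and must be felt out.
- cup_head_mid (a point): Cup head, loose, about 120 g, upright on the stand: black cup, 58 mm outside diameter, 28 mm tall, open on top, 52 mm inside, floor 6 mm above its underside, on a metal stem. Point on the axis half-way up the cup, 14 mm above its underside; z up the axis. Grip across the cup. It is 38 mm above the mixer's mouth with the pin on the drive's face, 22 mm when fully home.
- pin_tip (a point): Lowest point of the cup head's stem, on its axis, 64 mm below the middle of the cup; z up the axis. The pin is 12 mm in diameter and 16 mm long with a 1 mm chamfer at the tip; above it a shoulder 18 mm in diameter and 34 mm long reaches to the cup's underside. Fully home, the shoulder stands on the drive's face.
- stand: Parking stand, fixed: bent aluminium sheet, top plate 44 mm (its x) by 174 mm (its y), top face 64 mm above the worktop, with two 23 mm holes 45 mm either side of the middle along its y. A head hangs in each, in either order. Origin on the worktop under its middle. Fingers closing along its x pass down beside the plate.
- plate_head_mid (a point): Spare plate head, loose, in the stand's other hole: the same stem under a flat black disc 60 mm in diameter, 10 mm thick. Point on its axis, half-way up the disc. Leave it alone.
- jar_mid (a point): Sample jar, loose, closed, about 45 mm in diameter and 63 mm tall, white lid, upright on the worktop. Point at its centre, 31.5 mm above its base; z up its axis. Grip it by the lid (upper 20 mm) so that the fingers stay above the cup's rim. Standing in the cup, this point is 23.5 mm above the middle of the cup.
- beaker_mid (a point): Clear beaker, loose, 77 mm across and 92 mm tall, upright; this point is its centre, half-way up. Leave it alone.
- filler_mid (a point): Rubber pipette filler bulb, loose, 84 mm long and 53 mm tall; this point is half-way up it. Leave it alone.
There are look-alikes about, which are no part of the job. What is shaped like the part that bears jar_mid but orange or purple is not meant. Leave any yellow look-alike of the part that bears cup_head_mid alone.

How it is judged:
On the way, in this order (a step that is already met when the one before it is completed fails the run):
1. the cup head's pin is fully home in the drive and the head stands upright, the jar not yet in it (z of cup_head_mid in the frame of mixer_mouth between 0.018 and 0.0245 m and horizontal distance between cup_head_mid and mixer_mouth below 0.009 m and angle between cup_head_mid's own z axis and vertical below 0.07 rad and distance between jar_mid and cup_head_mid above 0.06 m), for 0.2 s.
2. the sample jar stands upright in the cup (horizontal distance between jar_mid and cup_head_mid below 0.006 m and z of jar_mid in the frame of cup_head_mid below 0.0265 m and angle between jar_mid's own z axis and vertical below 0.07 rad), for 0.2 s.
At the end, for the whole second after the job is handed in: Cup head fully home on the mixer (cup's centre 18 to 24.5 mm above the mouth, within 9 mm of its axis, upright within 4 degrees); jar on the cup's floor (within 6 mm of its axis, centre at most 26.5 mm above the cup's, upright within 4 degrees); plate head, beaker, filler not moved (15, 20, 20 mm) (all of step 2 and z of cup_head_mid in the frame of mixer_mouth between 0.018 and 0.0245 m and horizontal distance between cup_head_mid and mixer_mouth below 0.009 m and angle between cup_head_mid's own z axis and vertical below 0.07 rad and distance of plate_head_mid from where it was at the start of the episode below 0.015 m and distance of each of beaker_mid, filler_mid from where it was at the start of the episode below 0.02 m); the robot touches nothing.
It fails at once if the mixer or its drive is pushed with the cup head by more than 30 N (contact force between cup_head and mixer above 30 N).
It fails at once if the cup head is tipped over or dropped on its side (angle between cup_head_mid's own z axis and vertical above 0.6 rad).
It fails at once if the sample jar is tipped over (angle between jar_mid's own z axis and vertical above 0.6 rad).
It fails at once if the plate head is taken off its stand or pushed about (distance of plate_head_mid from where it was at the start of the episode above 0.015 m).
It fails at once if the beaker or the pipette filler is pushed about (distance of any of beaker_mid, filler_mid from where it was at the start of the episode above 0.02 m).
It also fails if it takes over 72 s, if anything falls off the work surface, if the arm or the gripper's body presses on something with over 40 N, if the wrist force passes 120 N, or if a joint passes its speed limit or range.

## Working session

There is one attempt and no reset: what is moved stays moved. The work goes in short steps, Python scripts to look and compute and a shell command to move; the robot and the scene stay as the last step left them, time stands still between calls to the robot, and variables do not carry over. Pictures are saved under pics/ and viewed, at most 10 in all, crops included, and the job is handed in when it is done.

```bash
mkdir -p pics; cat > h.py <<'E'
import numpy as np, cv2
from scipy.spatial.transform import Rotation as R
from bench import robot
def pose():
    o=robot.get_obs(); T=np.eye(4); T[:3,:3]=R.from_euler('xyz',o['ee_rot']).as_matrix(); T[:3,3]=o['tool_pos']; return T
def ext(n,T=None):
    c=robot.calibration(n)
    return np.array(c['extrinsics']) if n!='wrist' else T@np.array(c['hand_eye'])
def snap(n):
    T=pose(); p,d=robot.snapshot(n); return p,d,ext(n,T)
def cloud(n,d,E):
    c=robot.calibration(n); h,w=d.shape
    uv=np.stack(np.meshgrid(np.arange(w),np.arange(h)),-1).reshape(-1,1,2).astype(np.float64)
    xy=cv2.undistortPoints(uv,np.array(c['mtx']),np.array(c['D'])).reshape(h,w,2)
    P=np.dstack([xy*d[...,None],d])@E[:3,:3].T+E[:3,3]; P[d==0]=np.nan; return P
def save(name,p,s=1,crop=None):
    if crop: p=p[crop[1]:crop[3],crop[0]:crop[2]]
    p=cv2.resize(p,None,fx=s,fy=s,interpolation=cv2.INTER_CUBIC); cv2.imwrite('pics/'+name,p[...,::-1])
E
python3 - <<'E'
from h import *
print(robot.get_obs())
ims=[]
for n in ('scene','side'):
    p,d,E=snap(n); P=cloud(n,d,E); np.savez(n+'.npz',p=p,d=d,P=P); save(n+'0.png',p,1.5)
    for q in ('cup_head_mid','plate_head_mid','jar_mid','mixer_mouth','stand','beaker_mid','filler_mid'):
        try:
            for b in robot.boxes_of(q,n)[:4]:
                x0,y0,x1,y1=[int(v) for v in b['bbox']]; u,v=(x0+x1)//2,(y0+y1)//2
                print(n,q,round(b['p'],2),(x0,y0,x1,y1),P[v,u].round(3))
        except Exception as e: print(q,e)
E
```

```text
{'time': 0.0, 'joint_positions': array([-1.03105373e-01,  8.79441519e-02,  1.37224564e+00, -2.01658585e-06,
        1.68359700e+00, -1.03105253e-01]), 'qvel': array([-1.26963892e-03, -1.29207578e-03, -5.21058925e-04,  3.34368702e-05,
        8.53272232e-04,  4.96902734e-04]), 'joint_torque': array([ 1.28542815e-03, -3.40182602e+01, -3.02423716e+01,  7.18220207e-02,
        3.29729996e-02, -1.13141955e-04]), 'tool_pos': array([5.49505479e-01, 4.29388114e-05, 2.29314425e-01]), 'ee_rot': array([-3.13940996e+00, -2.23832385e-04,  1.57079574e+00]), 'wrist_force': array([0.00470749, 0.3992851 , 0.47760298]), 'wrist_torque': array([0.02479813, 0.0113726 , 0.0129281 ]), 'finger_force': 0.0, 'width': 0.09408277388739233}
scene cup_head_mid 0.81 (222, 208, 239, 242) [0.357 0.268 0.076]
scene cup_head_mid 0.74 (200, 190, 219, 223) [0.468 0.266 0.078]
scene cup_head_mid 0.66 (170, 207, 190, 230) [0.465 0.357 0.073]
scene plate_head_mid 0.63 (170, 205, 190, 233) [0.467 0.357 0.069]
scene jar_mid 0.48 (317, 170, 333, 193) [ 0.444 -0.158  0.046]
scene mixer_mouth 0.75 (254, 160, 298, 204) [0.505 0.    0.062]
scene stand 0.79 (160, 198, 227, 246) [0.53  0.288 0.001]
scene beaker_mid 0.71 (180, 168, 206, 204) [0.626 0.233 0.063]
scene filler_mid 0.58 (291, 156, 314, 167) [ 0.623 -0.216  0.037]
side cup_head_mid 0.66 (229, 146, 251, 166) [0.5   0.271 0.069]
side cup_head_mid 0.59 (190, 158, 212, 185) [0.379 0.224 0.061]
side plate_head_mid 0.64 (228, 134, 235, 147) [0.48  0.345 0.078]
side jar_mid 0.89 (256, 300, 274, 336) [ 0.491 -0.287  0.062]
side jar_mid 0.87 (228, 267, 252, 304) [ 0.449 -0.193  0.058]
side jar_mid 0.69 (216, 308, 239, 342) [ 0.411 -0.294  0.064]
side mixer_mouth 0.75 (240, 210, 302, 263) [ 0.537 -0.08   0.086]
side stand 0.92 (223, 148, 249, 190) [0.482 0.216 0.064]
side beaker_mid 0.69 (281, 153, 305, 189) [ 0.598 -0.004  0.222]
side filler_mid 0.91 (309, 289, 344, 309) [ 0.635 -0.248  0.047]
```

View pics/scene0.png

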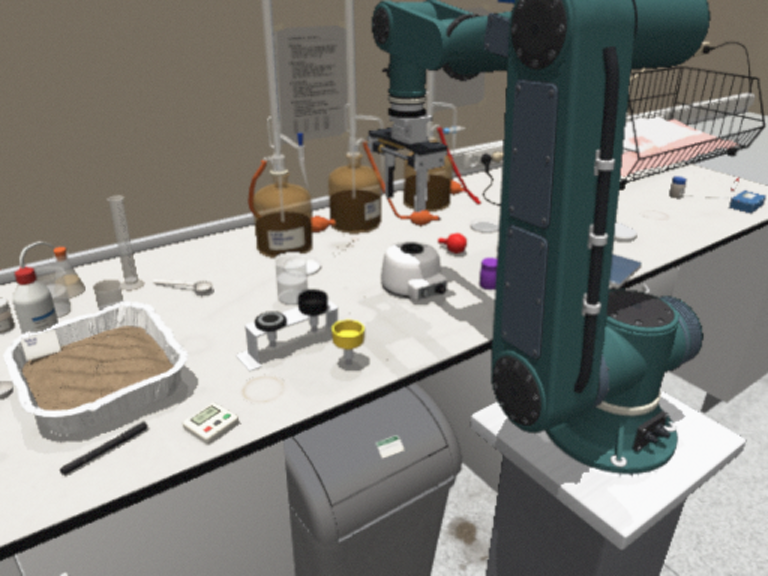

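View pics/side0.png

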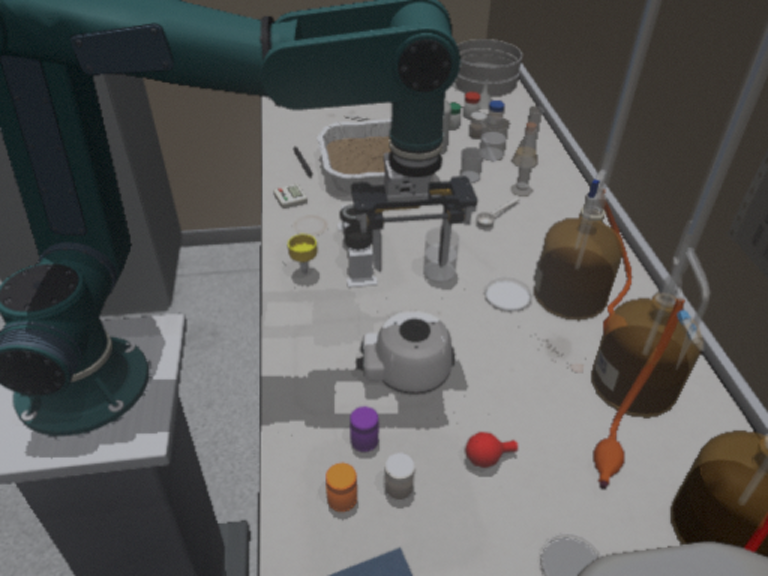

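The scene view shows two heads in the stand: a black cup at (209,200) and a flat disc with a dark ring at (180,213). The yellow look-alike stands at (232,225). In the side view the jars are white (266,317), orange (228,325) and purple (243,285). The white-lidded jar and the black cup fit the descriptions. Next I look from the wrist, over the mixer first.

```bash
cat > w.py <<'E'
import sys; from h import *
n=sys.argv[1]; p,d,E=snap('wrist'); P=cloud('wrist',d,E); np.savez(n+'.npz',p=p,d=d,P=P,E=E); save(n+'.png',p,1.2)
for q in sys.argv[2:]:
    for b in robot.boxes_of(q,'wrist')[:3]:
        x0,y0,x1,y1=[int(v) for v in b['bbox']]; print(q,round(b['p'],2),(x0,y0,x1,y1),P[(y0+y1)//2,(x0+x1)//2].round(3))
o=robot.get_obs(); print(o['time'],o['tool_pos'].round(4),o['ee_rot'].round(3))
print(P[::64,::64].round(2).tolist())
E
python3 w.py mix0 mixer_mouth
```

```text
mixer_mouth 0.57 (172, 142, 328, 269) [ 0.543 -0.018  0.096]
0.9 [ 0.55   -0.      0.2305] [3.142 0.    1.571]
[[[-0.4, 0.44, -0.9], [0.34, 0.18, -0.0], [0.41, 0.18, 0.0], [0.48, 0.18, -0.0], [0.55, 0.18, -0.0], [0.62, 0.18, -0.0], [0.69, 0.18, 0.0], [0.76, 0.18, -0.0]], [[-0.43, 0.21, -0.9], [0.33, 0.12, 0.0], [0.41, 0.12, 0.0], [0.48, 0.12, -0.0], [0.55, 0.12, 0.0], [0.62, 0.12, 0.0], [0.69, 0.12, 0.0], [0.77, 0.12, 0.0]], [[0.11, 0.03, -0.16], [0.32, 0.05, 0.0], [0.4, 0.05, -0.0], [0.47, 0.04, -0.0], [0.55, 0.04, -0.0], [0.62, 0.04, 0.0], [0.7, 0.05, -0.0], [0.78, 0.05, -0.0]], [[0.11, -0.07, -0.13], [0.31, -0.03, 0.0], [0.39, -0.03, 0.0], [0.48, -0.02, 0.05], [0.55, -0.01, 0.09], [0.61, -0.01, 0.08], [0.71, -0.03, -0.0], [0.79, -0.03, 0.0]], [[-0.62, -0.6, -0.9], [0.29, -0.12, -0.0], [0.38, -0.12, 0.0], [0.46, -0.12, 0.0], [0.55, -0.07, 0.09], [0.63, -0.12, -0.0], [0.72, -0.12, 0.0], [0.81, -0.12, 0.0]], [[0.49, 0.03, 0.32], [0.5, 0.03, 0.32], [0.52, 0.03, 0.32], [0.53, 0.03, 0.32], [0.55, 0.03, 0.32], [0.57, 0.03, 0.32], [0.58, 0.03, 0.32], [0.6, 0.03, 0.32]]]
```

```bash
python3 -m handwheel '[[[0,0,0],[-0.4,1,0.2],0],[[0,0,0],[-0.4,1,0.2],0],[[0,0,0],[-0.4,1,0.2],0],[[0,0,0],[-0.4,1,0.2],0],[[0,0,0],[-0.4,1,0.2],0]]'; python3 -m handwheel '[[[0,0,0],[-0.4,0.5,0.2],0],[[0,0,0],[0,0,0],0],[[0,0,0],[0,0,0],0]]'; python3 w.py st0 cup_head_mid plate_head_mid
```

```text
time: 1.4
tool_pos: [0.4578, 0.2298, 0.2768]
ee_rot: [3.141, -0.0, 1.57]
wrist_force: [0.2, -0.7, 0.7]
width: 0.0936
finger_force: 0.0
time: 1.7
tool_pos: [0.4387, 0.2535, 0.2864]
ee_rot: [3.14, 0.0, 1.572]
wrist_force: [1.1, -0.7, -0.3]
width: 0.0942
finger_force: 0.0
cup_head_mid 0.73 (278, 143, 334, 200) [0.496 0.25  0.071]
cup_head_mid 0.59 (180, 147, 233, 199) [0.377 0.244 0.057]
plate_head_mid 0.58 (277, 57, 335, 118) [0.491 0.344 0.076]
1.85 [0.4393 0.252  0.2854] [-3.141e+00  1.000e-03  1.569e+00]
[[[-0.54, 0.7, -0.9], [-0.29, 0.69, -0.9], [-0.04, 0.69, -0.9], [0.36, 0.45, 0.0], [0.44, 0.45, -0.0], [0.52, 0.45, 0.0], [0.6, 0.45, -0.0], [0.68, 0.45, -0.0]], [[-0.59, 0.47, -0.9], [-0.32, 0.46, -0.9], [-0.06, 0.46, -0.9], [0.36, 0.37, 0.0], [0.44, 0.37, -0.0], [0.51, 0.37, 0.07], [0.6, 0.38, 0.0], [0.69, 0.38, -0.0]], [[-0.64, 0.22, -0.9], [-0.36, 0.21, -0.91], [-0.09, 0.21, -0.9], [0.35, 0.29, -0.0], [0.44, 0.29, 0.0], [0.51, 0.3, 0.06], [0.61, 0.29, 0.0], [0.7, 0.29, -0.0]], [[-0.7, -0.06, -0.9], [-0.02, 0.12, -0.29], [0.11, 0.1, -0.35], [0.36, 0.23, 0.08], [0.44, 0.2, -0.0], [0.51, 0.23, 0.09], [0.62, 0.2, 0.0], [0.68, 0.22, 0.05]], [[0.04, 0.1, 0.0], [0.14, 0.1, 0.0], [0.11, -0.06, -0.31], [0.34, 0.1, 0.0], [0.44, 0.1, 0.0], [0.53, 0.1, -0.0], [0.63, 0.1, -0.0], [0.73, 0.1, 0.0]], [[0.38, 0.28, 0.38], [0.39, 0.28, 0.37], [0.41, 0.28, 0.37], [0.42, 0.28, 0.37], [0.44, 0.28, 0.37], [0.45, 0.28, 0.37], [0.47, 0.28, 0.37], [0.48, 0.28, 0.38]]]
```

```bash
sed -i '$d' w.py; cat > fit.py <<'E'
from h import *
def circ(xy,r=None):
    from scipy.optimize import least_squares
    c0=xy.mean(0)
    f=(lambda v:np.hypot(*(xy-v[:2]).T)-(r or v[2]))
    s=least_squares(f,[*c0,r or .03],loss='soft_l1',f_scale=.001); return s.x.round(4),np.sqrt(np.mean(s.fun**2)).round(4)
E
python3 - <<'E'
from fit import *
z=np.load('st0.npz');P=z['P'];p=z['p']
m=np.load('mix0.npz');PM=m['P']
def sel(P,box,lo,hi):
    Q=P.reshape(-1,3); k=(Q[:,0]>box[0])&(Q[:,0]<box[1])&(Q[:,1]>box[2])&(Q[:,1]<box[3])&(Q[:,2]>lo)&(Q[:,2]<hi); return Q[k]
for nm,b in (('cup',(.45,.56,.2,.31)),('plate',(.45,.56,.31,.41))):
    Q=sel(P,b,.068,.12); print(nm,len(Q),np.percentile(Q[:,2],[2,50,90,98]).round(4),Q.min(0).round(3),Q.max(0).round(3),cv2.minEnclosingCircle(Q[:,:2].astype(np.float32)))
    T=sel(P,b,.084,.12)
    if len(T)>30: h=cv2.convexHull(T[:,:2].astype(np.float32))[:,0]; print('rimhull',circ(h), circ(T[:,:2]))
S=sel(P,(.43,.58,.2,.43),.055,.068); print('stand',len(S),cv2.minAreaRect(S[:,:2].astype(np.float32)))
C=sel(PM,(.48,.6,-.1,.06),.085,.12); print('mix',np.percentile(C[:,2],[5,50,95]).round(4))
T=sel(PM,(.48,.6,-.1,.06),.0925,.1); h=cv2.convexHull(T[:,:2].astype(np.float32))[:,0]; print('collar',len(T),circ(h))
a=cv2.resize(p[40:230,160:360],None,fx=2,fy=2); b=cv2.resize(m['p'][110:300,150:350],None,fx=2,fy=2)
save('crop1.png',np.hstack([a,b]))
E
```

```text
cup 2233 [0.0692 0.0712 0.092  0.0929] [0.463 0.224 0.068] [0.521 0.282 0.094] ((0.49190041422843933, 0.25312817096710205), 0.029093332588672638)
rimhull (array([0.4919, 0.2532, 0.0287]), np.float64(0.0002)) (array([0.4915, 0.2537, 0.0272]), np.float64(0.001))
plate 2417 [0.0708 0.0747 0.0759 0.0765] [0.461 0.314 0.069] [0.52  0.373 0.078] ((0.4909895658493042, 0.34275057911872864), 0.030139457434415817)
stand 2108 ((0.48736634850502014, 0.2977134883403778), (0.052542801946401596, 0.17429925501346588), 0.6159544587135315)
mix [0.0858 0.09   0.0962]
collar 943 (array([ 0.5564, -0.0332,  0.026 ]), np.float64(0.0024))
```

View pics/crop1.png

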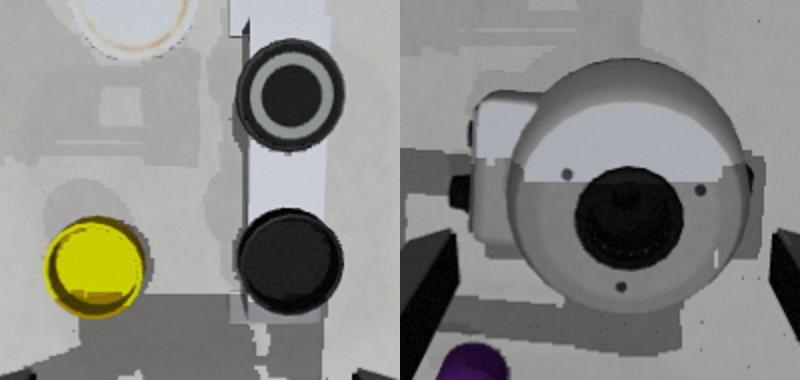

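The crop shows the black open cup at the lower left crop (290,260), i.e. wrist px (305,170). The plate head, with a grey ring, is above it at (290,95), and the yellow look-alike is at (95,265). The mixer's well is in the right crop at (628,218). The black open cup is the target. I'll check the well's depth and get a better fit of its centre before moving.

```bash
python3 - <<'E'
from fit import *
m=np.load('mix0.npz');P=m['P'];p=m['p'];print('cam',m['E'][:3,3].round(3),m['E'][:3,2].round(2))
Q=P.reshape(-1,3); g=p.reshape(-1,3).max(1)
k=(abs(Q[:,0]-.556)<.045)&(abs(Q[:,1]+.033)<.045)
for lo,hi in ((.094,.0985),(.0955,.0975)):
    T=Q[k&(Q[:,2]>lo)&(Q[:,2]<hi)&(g<70)]; h=cv2.convexHull(T[:,:2].astype(np.float32))[:,0]; print(len(T),circ(h),T[:,:2].min(0),T[:,:2].max(0))
    print('ring',circ(T[:,:2]))
W=Q[k&(Q[:,2]<.085)&(np.hypot(Q[:,0]-.556,Q[:,1]+.033)<.022)]
print(len(W),np.histogram(W[:,2],bins=np.arange(.04,.1,.005)))
L=W[W[:,2]<.066]; print(len(L),L.mean(0) if len(L) else 0)
# grey blob edge of well in picture
c=p[160:270,220:330].max(2); print(np.percentile(c,[1,10,50]))
save('well.png',np.clip(p[180:260,225:305].astype(float)*4,0,255).astype(np.uint8),5)
E
```

```text
cam [0.55  0.08  0.385] [-0.   -0.28 -0.96]
856 (array([ 0.5565, -0.0332,  0.0258]), np.float64(0.0002)) [ 0.5306312  -0.05925244] [ 0.58241506 -0.00728945]
ring (array([ 0.5564, -0.0332,  0.023 ]), np.float64(0.0017))
634 (array([ 0.5565, -0.0334,  0.0253]), np.float64(0.0003)) [ 0.53151436 -0.05925244] [ 0.58134528 -0.00786875]
ring (array([ 0.5564, -0.0335,  0.0228]), np.float64(0.0015))
1043 (array([  0,   0,  66,  21,  24, 247, 503,  80, 102,   0,   0]), array([0.04 , 0.045, 0.05 , 0.055, 0.06 , 0.065, 0.07 , 0.075, 0.08 ,
       0.085, 0.09 , 0.095]))
113 [ 0.55544364 -0.03411351  0.05572981]
[  3.  14. 124.]
```

View pics/well.png

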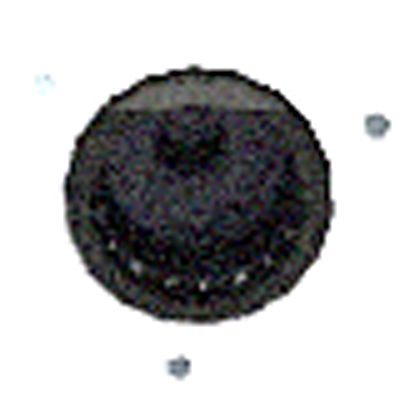

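```bash
python3 - <<'E'
from fit import *
m=np.load('mix0.npz');P=m['P'];E=m['E'];C=E[:3,3];p=m['p']
Q=P.reshape(-1,3)
k=(np.hypot(Q[:,0]-.5565,Q[:,1]+.0333)<.02)
def onplane(A,z=.07): return C+(A-C)*((z-C[2])/(A[:,2]-C[2]))[:,None]
for t in (.06,.064,.066):
    A=onplane(Q[k&(Q[:,2]<t)]); print(t,len(A),A[:,:2].mean(0).round(4),np.percentile(A[:,:2],[5,95],axis=0).round(4).tolist())
# plane-projected pixel (263,208)
for uv in ((263,208),(263,209)):
    d=P[uv[1],uv[0]]; print(uv,onplane(d[None])[0].round(4))
o=robot.get_obs();print('to cup', (np.array([.4918,.2533,.088])-o['tool_pos'])/.05)
E
```

```text
0.06 87 [ 0.5552 -0.0281] [[0.5507, -0.0321], [0.56, -0.0246]]
0.064 105 [ 0.5552 -0.0289] [[0.5497, -0.0332], [0.56, -0.0246]]
0.066 113 [ 0.5552 -0.0292] [[0.5497, -0.0343], [0.56, -0.0246]]
(263, 208) [ 0.5559 -0.03    0.07  ]
(263, 209) [ 0.5559 -0.0311  0.07  ]
to cup [ 1.05062309  0.02527689 -3.94826856]
```

The dark disc at wrist px (263,208) and the deep depth readings put the bore roughly 4 to 5 mm from the axis in +y. I'll start feeling there. Now the grasp of the cup.

```bash
python3 -m handwheel '[[[0,0,0],[0.55,0.025,-0.6],0],[[0,0,0],[0.5,0,-0.8],0],[[0,0,0],[0,0,-0.8],0],[[0,0,0],[0,0,-0.8],0],[[0,0,0],[0,0,-0.6],0]]'; python3 -m handwheel '[[[0,0,0],[0,0,-0.35],0],[[0,0,0],[0,0,0],0],[[0,0,0],[0,0,0],0]]'
```

```text
time: 2.35
tool_pos: [0.4907, 0.2522, 0.1022]
ee_rot: [-3.137, 0.002, 1.568]
wrist_force: [-0.4, -0.1, 0.6]
width: 0.0943
finger_force: 0.0
time: 2.65
tool_pos: [0.4917, 0.2535, 0.0886]
ee_rot: [-3.141, 0.0, 1.569]
wrist_force: [-0.7, 0.2, 0.1]
width: 0.0937
finger_force: 0.0
```

```bash
python3 -m handwheel '[[[0,0,0],[0,0,0],1],[[0,0,0],[0,0,0],1],[[0,0,0],[0,0,0],1],[[0,0,0],[0,0,0],1],[[0,0,0],[0,0,0],1]]'; python3 -m handwheel '[[[0,0,0],[0,0,0],1],[[0,0,0],[0,0,0.2],1],[[0,0,0],[0,0,0.4],1],[[0,0,0],[0,0,0.5],1],[[0,0,0],[0,0,0.5],1]]';  python3 -m handwheel '[[[0,0,0],[0,0,0.6],1],[[0,0,0],[0,0,0.6],1],[[0,0,0],[0,0,0.5],1],[[0,0,0],[0,0,0],1]]'; python3 - <<'E'
from h import *
o=robot.get_obs();print(o)
for n in('side',):
    p,d,E=snap(n); P=cloud(n,d,E); np.savez('g.npz',p=p,P=P)
    print(robot.boxes_of('cup_head_mid',n))
E
```

```text
time: 3.15
tool_pos: [0.4915, 0.2546, 0.0891]
ee_rot: [3.14, -0.0, 1.571]
wrist_force: [1.2, 0.0, 0.6]
width: 0.0574
finger_force: 0.4
time: 3.65
tool_pos: [0.4907, 0.2543, 0.1693]
ee_rot: [-3.14, 0.0, 1.571]
wrist_force: [-0.1, -0.3, -0.0]
width: 0.0562
finger_force: 30.0
time: 4.05
tool_pos: [0.4927, 0.2552, 0.2587]
ee_rot: [3.133, -0.003, 1.571]
wrist_force: [1.7, 0.4, -1.7]
width: 0.0566
finger_force: 30.0
{'time': 4.05, 'joint_positions': array([3.75627263e-01, 8.80652434e-02, 1.31442155e+00, 1.14270444e-04,
       1.73033333e+00, 3.75460523e-01]), 'qvel': array([-0.00083441,  0.02894987,  0.08710283, -0.00154171, -0.03926519,
        0.00121586]), 'joint_torque': array([-7.66728097e-02, -3.33765078e+01, -3.01061726e+01,  6.68524741e-02,
        2.34015067e-01, -2.39535737e-03]), 'tool_pos': array([0.49269219, 0.2551753 , 0.25868501]), 'ee_rot': array([ 3.13347251, -0.00332167,  1.5709952 ]), 'wrist_force': array([ 1.74662068,  0.37349807, -1.72563629]), 'wrist_torque': array([ 0.05184962,  0.05009561, -0.00997871]), 'finger_force': 29.986582696437836, 'width': 0.0565958102450676}
[{'bbox': [191.2, 158.8, 211.9, 182.1], 'p': 0.82}, {'bbox': [228.9, 96.3, 245.0, 126.8], 'p': 0.7}]
```

```bash
python3 -m handwheel '[[[0,0,0],[0.25,-0.9,0],1],[[0,0,0],[0.25,-1,0],1],[[0,0,0],[0.25,-1,0],1],[[0,0,0],[0.25,-1,0],1],[[0,0,0],[0.27,-0.9,0],1]]'; python3 -m handwheel '[[[0,0,0],[0,-0.5,0],1],[[0,0,0],[0,-0.35,0],1],[[0,0,0],[0,0,0],1],[[0,0,0],[0,0,0],1],[[0,0,0],[0,0,0],1]]'; python3 - <<'E'
from fit import *
ps=[pose() ]
p,d,E=snap('wrist');P=cloud('wrist',d,E);np.savez('held.npz',p=p,P=P,E=E)
save('held.png',p)
T=ps[0];print(T[:3,3].round(4))
Q=P.reshape(-1,3);g=p.reshape(-1,3).max(1)
for dz in(0,):
    z=T[2,3]; k=(np.hypot(Q[:,0]-T[0,3],Q[:,1]-T[1,3])<.045)&(abs(Q[:,2]-(z+.004))<.0035)
    A=Q[k]; h=cv2.convexHull(A[:,:2].astype(np.float32))[:,0]; print(len(A),circ(h,.029),np.percentile(A[:,2],[50,95]), circ(A[:,:2]))
    pl=np.linalg.lstsq(np.c_[A[:,:2]-A[:,:2].mean(0),np.ones(len(A))],A[:,2],rcond=None)[0]; print('tilt',pl)
k=(np.hypot(Q[:,0]-T[0,3],Q[:,1]-T[1,3])<.06);print(np.histogram(Q[k,2],bins=np.arange(.2,.36,.005)))
E
```

```text
time: 4.65
tool_pos: [0.5526, 0.017, 0.2508]
ee_rot: [-3.137, -0.0, 1.571]
wrist_force: [1.7, 0.3, -1.8]
width: 0.0564
finger_force: 30.0
time: 5.15
tool_pos: [0.5532, -0.0224, 0.2526]
ee_rot: [-3.14, -0.001, 1.572]
wrist_force: [0.6, 0.1, -1.6]
width: 0.0563
finger_force: 30.0
[ 0.5532 -0.0224  0.2526]
2407 (array([ 0.5526, -0.0233,  0.029 ]), np.float64(0.0049)) [0.25559983 0.25811175] (array([ 0.5527, -0.0228,  0.0274]), np.float64(0.003))
tilt [-0.00194255  0.00802568  0.25564171]
(array([    0,     0,     0,     0,     0,    22,  4498,  1315,   898,
         983,  1301,  1784,   346,   371,   398,   434,   495,   578,
         606,   817,   559,   490,   326,   178,   324,   484,  2305,
        4072, 10053, 12754,   390]), array([0.2  , 0.205, 0.21 , 0.215, 0.22 , 0.225, 0.23 , 0.235, 0.24 ,
       0.245, 0.25 , 0.255, 0.26 , 0.265, 0.27 , 0.275, 0.28 , 0.285,
       0.29 , 0.295, 0.3  , 0.305, 0.31 , 0.315, 0.32 , 0.325, 0.33 ,
       0.335, 0.34 , 0.345, 0.35 , 0.355]))
```

View pics/held.png

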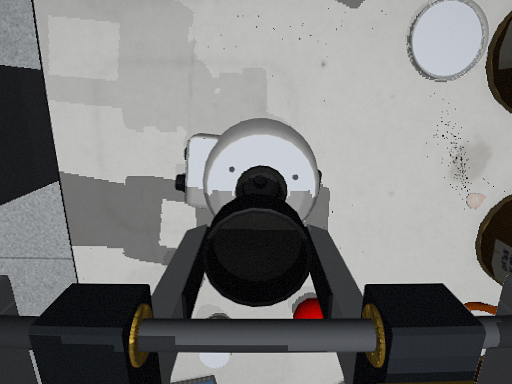

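The cup hangs level over the mixer, with the well at px (262,182) and the cup rim at (258,255). I shift the cup over the estimated bore and lower it into the well.

```bash
python3 -m handwheel '[[[0,0,0],[0.054,-0.116,0],1],[[0,0,0],[0,0,-0.5],1],[[0,0,0],[0,0,-0.5],1],[[0,0,0],[0,0,-0.4],1],[[0,0,0],[0,0,-0.3],1]]'; python3 -m handwheel '[[[0,0,0],[0,0,-0.2],1],[[0,0,0],[0,0,-0.1],1],[[0,0,0],[0,0,0],1],[[0,0,0],[0,0,0],1]]'; python3 -m handwheel '[[[0,0,0],[0,0,-0.02],1],[[0,0,0],[0,0,0],1]]'
```

```text
time: 5.7
tool_pos: [0.5559, -0.0289, 0.167]
ee_rot: [-3.14, -0.0, 1.572]
wrist_force: [0.6, 0.5, -1.3]
width: 0.0563
finger_force: 30.0
time: 6.1
tool_pos: [0.5569, -0.0294, 0.1547]
ee_rot: [3.14, 0.0, 1.571]
wrist_force: [-0.1, -0.2, -0.6]
width: 0.056
finger_force: 30.0
time: 6.3
tool_pos: [0.5567, -0.0295, 0.1534]
ee_rot: [3.14, 0.0, 1.571]
wrist_force: [0.6, 0.4, -1.9]
width: 0.0564
finger_force: 30.0
```

```bash
for i in 1 2 3 ; do python3 -m handwheel '[[[0,0,0],[0,0,-0.03],1],[[0,0,0],[0,0,0],1]]' | grep -E 'tool_pos|wrist'; done;  python3 -m handwheel '[[[0,0,0],[0,0,-0.02],1],[[0,0,0],[0,0,0],1]]'; python3 -m handwheel '[[[0,0,0],[0,0,-0.02],1],[[0,0,0],[0,0,0],1]]'
```

```text
tool_pos: [0.5563, -0.0294, 0.1511]
wrist_force: [0.3, -0.3, -2.0]
tool_pos: [0.5562, -0.0293, 0.1494]
wrist_force: [0.4, -0.2, -1.7]
tool_pos: [0.5562, -0.0293, 0.1478]
wrist_force: [-0.1, 0.2, -0.7]
time: 7.1
tool_pos: [0.5562, -0.0294, 0.147]
ee_rot: [-3.141, -0.0, 1.571]
wrist_force: [-0.2, 0.5, -1.7]
width: 0.0567
finger_force: 30.0
time: 7.3
tool_pos: [0.5562, -0.0293, 0.146]
ee_rot: [-3.141, -0.0, 1.571]
wrist_force: [0.8, 0.5, -1.7]
width: 0.0565
finger_force: 30.0
```

```bash
for i in 1 2 3 4; do python3 -m handwheel '[[[0,0,0],[0,0,-0.014],1],[[0,0,0],[0,0,0],1]]' | grep -E 'tool_pos|wrist'; done
```

```text
tool_pos: [0.5563, -0.0293, 0.1453]
wrist_force: [0.6, -0.1, -1.1]
tool_pos: [0.5563, -0.0294, 0.1446]
wrist_force: [-0.1, -0.1, -1.2]
tool_pos: [0.5563, -0.0294, 0.1439]
wrist_force: [-0.5, -0.1, -0.9]
tool_pos: [0.5563, -0.0294, 0.1432]
wrist_force: [-0.1, -0.1, -1.1]
```

```bash
for i in 1 2 3 4; do python3 -m handwheel '[[[0,0,0],[0,0,-0.01],1],[[0,0,0],[0,0,0],1]]' | grep -E 'tool_pos|wrist'; done
```

```text
tool_pos: [0.5563, -0.0293, 0.1428]
wrist_force: [-0.2, 0.0, -1.5]
tool_pos: [0.5563, -0.0293, 0.1423]
wrist_force: [0.2, -0.1, -0.6]
tool_pos: [0.5563, -0.0293, 0.1418]
wrist_force: [0.3, -0.2, -0.7]
tool_pos: [0.5563, -0.0294, 0.1412]
wrist_force: [0.7, 0.1, -1.2]
```

```bash
for i in 1 2 3 4; do python3 -m handwheel '[[[0,0,0],[0,0,-0.01],1],[[0,0,0],[0,0,0],1]]' | grep -E 'tool_pos|wrist'; done
```

```text
tool_pos: [0.5563, -0.0294, 0.1408]
wrist_force: [0.4, 0.2, -1.0]
tool_pos: [0.5563, -0.0293, 0.1402]
wrist_force: [0.2, 0.5, -1.2]
tool_pos: [0.5563, -0.0294, 0.1398]
wrist_force: [0.2, 0.4, -1.2]
tool_pos: [0.5563, -0.0294, 0.1393]
wrist_force: [-1.0, -1.1, -1.1]
```

```bash
for i in 1 2 3 4 5 6; do python3 -m handwheel '[[[0,0,0],[0,0,-0.02],1],[[0,0,0],[0,0,0],1]]' | grep -E 'tool_pos|wrist'; done
```

```text
tool_pos: [0.5562, -0.0293, 0.1382]
wrist_force: [-0.8, 0.0, -1.4]
tool_pos: [0.5562, -0.0294, 0.1372]
wrist_force: [0.0, 0.8, -1.3]
tool_pos: [0.5562, -0.0293, 0.1362]
wrist_force: [0.9, 0.6, -1.2]
tool_pos: [0.5562, -0.0293, 0.1352]
wrist_force: [0.0, -0.7, -1.5]
tool_pos: [0.5562, -0.0294, 0.1342]
wrist_force: [0.3, 1.1, -0.9]
tool_pos: [0.5562, -0.0294, 0.1332]
wrist_force: [-0.6, 0.3, -2.4]
```

The pin is in the bore with no side force, so I let it down to the shoulder.

```bash
for i in 1 2 3 4; do python3 -m handwheel '[[[0,0,0],[0,0,-0.016],1],[[0,0,0],[0,0,0],1]]' | grep -E 'tool_pos|wrist'; done;  for i in 1 2 ; do python3 -m handwheel '[[[0,0,0],[0,0,-0.008],1],[[0,0,0],[0,0,0],1]]' | grep -E 'tool_pos|wrist'; done
```

```text
tool_pos: [0.5563, -0.0293, 0.1324]
wrist_force: [0.1, 0.2, -1.7]
tool_pos: [0.5562, -0.0293, 0.1316]
wrist_force: [0.1, 0.2, -1.9]
tool_pos: [0.5562, -0.0293, 0.1308]
wrist_force: [-0.1, 0.1, -1.3]
tool_pos: [0.5562, -0.0294, 0.13]
wrist_force: [0.4, 0.2, -1.4]
tool_pos: [0.5563, -0.0294, 0.1297]
wrist_force: [0.7, 0.7, -1.5]
tool_pos: [0.5563, -0.0294, 0.1293]
wrist_force: [-0.1, 0.2, -0.9]
```

```bash
for i in 1 2 3 4 5; do python3 -m handwheel '[[[0,0,0],[0,0,-0.006],1],[[0,0,0],[0,0,0],1]]' | grep -E 'tool_pos|wrist'; done
```

```text
tool_pos: [0.5563, -0.0294, 0.1291]
wrist_force: [-0.2, -0.4, -1.2]
tool_pos: [0.5563, -0.0294, 0.1291]
wrist_force: [-0.1, 0.5, 0.3]
tool_pos: [0.5564, -0.0294, 0.129]
wrist_force: [-2.1, 0.6, 2.6]
tool_pos: [0.5564, -0.0294, 0.129]
wrist_force: [-2.7, 1.3, 4.6]
tool_pos: [0.5564, -0.0294, 0.1289]
wrist_force: [-2.8, -0.2, 6.2]
```

Shoulder contact at TCP z = 0.129 m with about 7 N: fully home. I relax the push, release, and lift clear.

```bash
python3 -m handwheel '[[[0,0,0],[0,0,0.018],1],[[0,0,0],[0,0,0],1],[[0,0,0],[0,0,0],0.45],[[0,0,0],[0,0,0],0.2],[[0,0,0],[0,0,0],0]]'; python3 -m handwheel '[[[0,0,0],[0,0,0],0],[[0,0,0],[0,0,0],0],[[0,0,0],[0,0,0.3],0],[[0,0,0],[0,0,0.5],0],[[0,0,0],[0,0,0.6],0]]'; python3 -m handwheel '[[[0,0,0],[0,0,1],0],[[0,0,0],[0,0.3,0.7],0],[[0,0,0],[0,0,0],0],[[0,0,0],[0,0,0],0]]'; python3 - <<'E'
from fit import *
p,d,E=snap('wrist');P=cloud('wrist',d,E);np.savez('home.npz',p=p,P=P,E=E)
Q=P.reshape(-1,3);k=np.hypot(Q[:,0]-.556,Q[:,1]+.03)<.04
A=Q[k&(Q[:,2]>.125)&(Q[:,2]<.14)];h=cv2.convexHull(A[:,:2].astype(np.float32))[:,0];print(len(A),circ(h),circ(A[:,:2]),np.median(A[:,2]))
print('tilt',np.linalg.lstsq(np.c_[A[:,:2]-A[:,:2].mean(0),np.ones(len(A))],A[:,2],rcond=None)[0])
B=Q[k&(Q[:,2]>.105)&(Q[:,2]<.118)&(np.hypot(Q[:,0]-.556,Q[:,1]+.03)<.02)];print('floor',np.median(B[:,2]),np.linalg.lstsq(np.c_[B[:,:2],np.ones(len(B))],B[:,2],rcond=None)[0])
print(robot.get_obs()['tool_pos'])
for b in robot.boxes_of('jar_mid','wrist'): print(b)
# jar from side
P=np.load('side.npz')['P']; p=np.load('side.npz')['p'];Q=P.reshape(-1,3)
k=np.zeros(P.shape[:2],bool);k[300:336,256:274]=1; A=Q[k.ravel()&(Q[:,2]>.058)&(Q[:,2]<.07)]; print('jar',len(A),cv2.minEnclosingCircle(A[:,:2].astype(np.float32)),A[:,2].max())
E
```

```text
time: 13.6
tool_pos: [0.5563, -0.0294, 0.128]
ee_rot: [-3.141, -0.0, 1.571]
wrist_force: [-0.8, -0.3, -0.3]
width: 0.0688
finger_force: 0.0
time: 14.1
tool_pos: [0.5558, -0.0293, 0.1994]
ee_rot: [-3.14, -0.0, 1.571]
wrist_force: [0.7, -0.0, 0.2]
width: 0.0939
finger_force: 0.0
time: 14.5
tool_pos: [0.5568, -0.0143, 0.2858]
ee_rot: [3.138, 0.001, 1.571]
wrist_force: [-0.1, -0.6, -0.4]
width: 0.0943
finger_force: 0.0
689 (array([ 0.5554, -0.0306,  0.0287]), np.float64(0.0002)) (array([ 0.5555, -0.0299,  0.0271]), np.float64(0.001)) 0.13178902523000147
tilt [-0.00019322  0.00901995  0.13098275]
floor 0.11062823031369601 [-0.0019587  -0.00124593  0.11168233]
[ 0.55612781 -0.01437778  0.28365091]
{'bbox': [204.9, 303.5, 229.8, 318.4], 'p': 0.92}
{'bbox': [162.1, 252.5, 204.6, 299.4], 'p': 0.73}
{'bbox': [146.2, 307.9, 177.4, 356.5], 'p': 0.64}
jar 263 ((0.49653249979019165, -0.26683828234672546), 0.02179117128252983) 0.06582183738538983
```

Home: the rim is at z = 0.132 m (mid 22 mm above the mouth), the cup is level and about 2.7 mm off axis. Next, the white jar.

```bash
python3 -m handwheel '[[[0,0,0],[-0.24,-0.95,0],0],[[0,0,0],[-0.24,-0.95,0],0],[[0,0,0],[-0.24,-0.95,0],0],[[0,0,0],[-0.24,-0.95,0],0],[[0,0,0],[-0.24,-0.95,0],0]]'; python3 -m handwheel '[[[0,0,0],[0,-0.3,0],0.22],[[0,0,0],[0,0,0],0.22],[[0,0,0],[0,0,0],0.22]]';python3 w.py jar0 jar_mid; python3 - <<'E'
from fit import *
z=np.load('jar0.npz');P=z['P'];p=z['p'];save('jar_crop.png',p,1.2)
Q=P.reshape(-1,3)
A=Q[(np.hypot(Q[:,0]-.4965,Q[:,1]+.267)<.04)&(Q[:,2]>.057)&(Q[:,2]<.075)];h=cv2.convexHull(A[:,:2].astype(np.float32))[:,0];print(len(A),circ(h),A[:,2].max(),np.median(A[:,2]))
E
```

```text
time: 15.1
tool_pos: [0.4947, -0.2534, 0.2813]
ee_rot: [-3.138, -0.002, 1.571]
wrist_force: [0.2, 1.0, -0.5]
width: 0.0941
finger_force: 0.0
time: 15.4
tool_pos: [0.4963, -0.2659, 0.2824]
ee_rot: [-3.14, -0.002, 1.571]
wrist_force: [0.4, 0.4, -0.4]
width: 0.0748
finger_force: 0.0
jar_mid 0.85 (198, 71, 242, 110) [ 0.455 -0.178  0.062]
jar_mid 0.77 (239, 144, 273, 186) [ 0.494 -0.263  0.063]
jar_mid 0.71 (167, 150, 211, 191) [ 0.415 -0.268  0.063]
15.5 [ 0.4967 -0.2651  0.2833] [-3.141e+00 -1.000e-03  1.573e+00]
1051 (array([ 0.4958, -0.2685,  0.0216]), np.float64(0.0002)) 0.06557878546333956 0.0630909285890755
```

View pics/jar_crop.png

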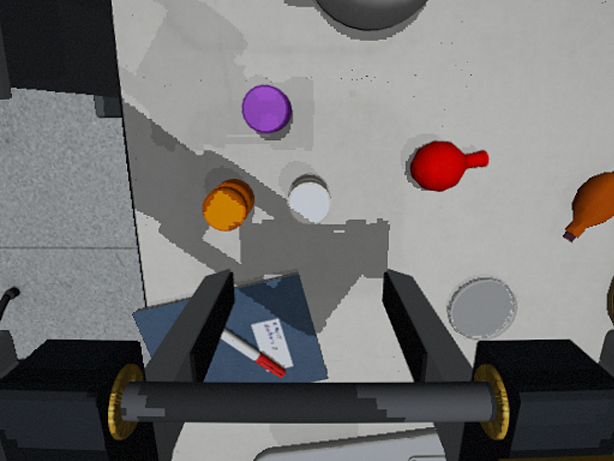

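The white jar is at picture (310,200), i.e. wrist px (258,167). Orange is at (228,205) and purple at (267,108) in the same picture. Only the white-lidded jar fits. I descend with the fingers partly closed to stay clear of the orange one.

```bash
python3 -m handwheel '[[[0,0,0],[-0.016,-0.066,-0.8],0.3],[[0,0,0],[0,0,-0.9],0.3],[[0,0,0],[0,0,-0.9],0.3],[[0,0,0],[0,0,-0.9],0.3],[[0,0,0],[0,0,-0.6],0.3]]'; python3 -m handwheel '[[[0,0,0],[0,0,-0.38],0.3],[[0,0,0],[0,0,0],0.3],[[0,0,0],[0,0,0],0.3]]'
```

```text
time: 16.0
tool_pos: [0.4946, -0.2671, 0.0753]
ee_rot: [-3.138, -0.003, 1.574]
wrist_force: [-0.3, 0.2, 0.3]
width: 0.0661
finger_force: 0.0
time: 16.3
tool_pos: [0.4962, -0.269, 0.0604]
ee_rot: [3.141, 0.0, 1.573]
wrist_force: [1.0, -1.0, 0.3]
width: 0.0657
finger_force: 0.0
```

```bash
python3 -m handwheel '[[[0,0,0],[0,0,-0.02],1],[[0,0,0],[0,0,0],1],[[0,0,0],[0,0,0],1],[[0,0,0],[0,0,0],1],[[0,0,0],[0,0,0],1]]'; python3 -m handwheel '[[[0,0,0],[0,0,0],1],[[0,0,0],[0,0,0.3],1],[[0,0,0],[0,0,0.5],1],[[0,0,0],[0,0,0.7],1],[[0,0,0],[0,0,0.8],1]]'; python3 -m handwheel '[[[0,0,0],[0,0,0.8],1],[[0,0,0],[0,0,0.8],1],[[0,0,0],[0,0,0.2],1],[[0,0,0],[0,0,0],1]]'
```

```text
time: 16.8
tool_pos: [0.4963, -0.2705, 0.0601]
ee_rot: [3.139, 0.001, 1.571]
wrist_force: [0.3, 0.6, 4.7]
width: 0.0435
finger_force: 30.0
time: 17.3
tool_pos: [0.4942, -0.2696, 0.1735]
ee_rot: [-3.138, -0.002, 1.571]
wrist_force: [0.4, 0.5, 0.4]
width: 0.0435
finger_force: 30.0
time: 17.7
tool_pos: [0.496, -0.2706, 0.2657]
ee_rot: [3.138, 0.002, 1.571]
wrist_force: [0.5, 0.0, -0.7]
width: 0.043
finger_force: 30.0
```

```bash
python3 -m handwheel '[[[0,0,0],[0.24,0.95,0],1],[[0,0,0],[0.24,0.95,0],1],[[0,0,0],[0.24,0.95,0],1],[[0,0,0],[0.24,0.95,0],1],[[0,0,0],[0.24,0.7,0],1]]'; python3 -m handwheel '[[[0,0,0],[0,0.3,0],1],[[0,0,0],[0,0,0],1],[[0,0,0],[0,0,0],1],[[0,0,0],[0,0,0],1]]'; python3 - <<'E'
from fit import *
T=pose();p,d,E=snap('wrist');P=cloud('wrist',d,E);np.savez('hj.npz',p=p,P=P,E=E);save('hj.png',p)
t=T[:3,3];print(t.round(4))
Q=P.reshape(-1,3);g=p.reshape(-1,3).astype(int)
k=(np.hypot(Q[:,0]-t[0],Q[:,1]-t[1])<.03)&(abs(Q[:,2]-t[2]-.003)<.006)&(g.min(1)>110)
A=Q[k];h=cv2.convexHull(A[:,:2].astype(np.float32))[:,0];print(len(A),circ(h,.0216),circ(h),np.median(A[:,2]))
print('tilt',np.linalg.lstsq(np.c_[A[:,:2]-A[:,:2].mean(0),np.ones(len(A))],A[:,2],rcond=None)[0])
E
```

```text
time: 18.2
tool_pos: [0.5543, -0.0422, 0.26]
ee_rot: [-3.135, -0.002, 1.572]
wrist_force: [0.0, -0.8, -0.4]
width: 0.0433
finger_force: 30.0
time: 18.6
tool_pos: [0.555, -0.0318, 0.263]
ee_rot: [-3.14, 0.001, 1.569]
wrist_force: [0.1, 0.2, -0.6]
width: 0.0431
finger_force: 30.0
[ 0.555  -0.0318  0.263 ]
1710 (array([ 0.5545, -0.0297,  0.0216]), np.float64(0.0004)) (array([ 0.5545, -0.0298,  0.0219]), np.float64(0.0002)) 0.2659294220707523
tilt [-0.00761491 -0.00873569  0.26580005]
```

View pics/hj.png

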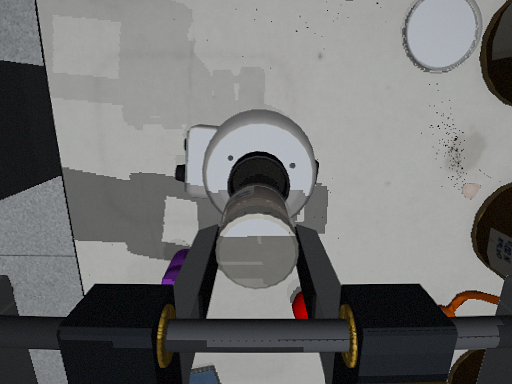

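The jar is held upright over the cup at px (258,240), with the cup behind it at (258,180). I correct 1 mm and lower it slowly.

```bash
python3 -m handwheel '[[[0,0,0],[0.02,-0.012,0],1],[[0,0,0],[0,0,-0.4],1],[[0,0,0],[0,0,-0.4],1],[[0,0,0],[0,0,-0.3],1],[[0,0,0],[0,0,-0.2],1]]'; python3 -m handwheel '[[[0,0,0],[0,0,-0.15],1],[[0,0,0],[0,0,-0.1],1],[[0,0,0],[0,0,0],1],[[0,0,0],[0,0,0],1]]'; for i in 1 2 3; do python3 -m handwheel '[[[0,0,0],[0,0,-0.03],1],[[0,0,0],[0,0,0],1]]' | grep -E 'tool_pos|wrist'; done
```

```text
time: 19.15
tool_pos: [0.556, -0.0313, 0.1972]
ee_rot: [-3.14, -0.0, 1.57]
wrist_force: [0.8, -0.0, -1.8]
width: 0.0435
finger_force: 30.0
time: 19.55
tool_pos: [0.5569, -0.0308, 0.1869]
ee_rot: [3.14, 0.0, 1.571]
wrist_force: [-0.1, -0.6, -0.3]
width: 0.0431
finger_force: 30.0
tool_pos: [0.5567, -0.0307, 0.1852]
wrist_force: [-0.3, -0.3, -0.8]
tool_pos: [0.5564, -0.0307, 0.1831]
wrist_force: [-0.6, -0.5, -0.2]
tool_pos: [0.5564, -0.0308, 0.1815]
wrist_force: [0.2, 0.3, -1.4]
```

```bash
for i in 1 2 3 4 5; do python3 -m handwheel '[[[0,0,0],[0,0,-0.03],1],[[0,0,0],[0,0,0],1]]' | grep -E 'tool_pos|wrist'; done; for i in 1 2 3 ; do python3 -m handwheel '[[[0,0,0],[0,0,-0.012],1],[[0,0,0],[0,0,0],1]]' | grep -E 'tool_pos|wrist'; done
```

```text
tool_pos: [0.5564, -0.0307, 0.18]
wrist_force: [0.4, 0.5, -1.5]
tool_pos: [0.5564, -0.0307, 0.1785]
wrist_force: [0.8, 0.6, -1.2]
tool_pos: [0.5564, -0.0308, 0.177]
wrist_force: [0.0, 0.0, -0.7]
tool_pos: [0.5564, -0.0308, 0.1755]
wrist_force: [-0.0, -0.9, -0.8]
tool_pos: [0.5564, -0.0307, 0.174]
wrist_force: [-0.1, -0.3, -0.5]
tool_pos: [0.5565, -0.0308, 0.1735]
wrist_force: [0.9, 0.5, -1.3]
tool_pos: [0.5565, -0.0307, 0.173]
wrist_force: [-0.8, -0.1, 0.1]
tool_pos: [0.5565, -0.0308, 0.1723]
wrist_force: [0.6, 0.1, -0.0]
```

```bash
for i in 1 2 3 4; do python3 -m handwheel '[[[0,0,0],[0,0,-0.008],1],[[0,0,0],[0,0,0],1]]' | grep -E 'tool_pos|wrist'; done
```

```text
tool_pos: [0.5565, -0.0307, 0.172]
wrist_force: [0.4, -0.0, -0.9]
tool_pos: [0.5565, -0.0308, 0.1716]
wrist_force: [0.1, -0.1, -0.6]
tool_pos: [0.5565, -0.0307, 0.1712]
wrist_force: [-0.8, 0.4, -0.8]
tool_pos: [0.5565, -0.0308, 0.1708]
wrist_force: [0.1, -0.5, -0.5]
```

```bash
for i in 1 2 3 4 5; do python3 -m handwheel '[[[0,0,0],[0,0,-0.007],1],[[0,0,0],[0,0,0],1]]' | grep -E 'tool_pos|wrist'; done
```

```text
tool_pos: [0.5565, -0.0308, 0.1705]
wrist_force: [0.2, 0.9, -0.3]
tool_pos: [0.5565, -0.0308, 0.1702]
wrist_force: [-0.1, -0.1, -1.2]
tool_pos: [0.5566, -0.0308, 0.1701]
wrist_force: [-0.6, 0.1, 0.5]
tool_pos: [0.5567, -0.0308, 0.1701]
wrist_force: [-0.6, -0.6, 2.5]
tool_pos: [0.5567, -0.0307, 0.17]
wrist_force: [-1.4, 0.4, 4.2]
```

The jar is down on the cup's floor at about 5 N. I release and lift away.

```bash
python3 -m handwheel '[[[0,0,0],[0,0,0.012],1],[[0,0,0],[0,0,0],0.5],[[0,0,0],[0,0,0],0.4],[[0,0,0],[0,0,0],0.2],[[0,0,0],[0,0,0],0]]'; python3 -m handwheel '[[[0,0,0],[0,0,0],0],[[0,0,0],[0,0,0],0],[[0,0,0],[0,0,0.3],0],[[0,0,0],[0,0,0.5],0],[[0,0,0],[0,0,0.6],0]]'; python3 -m handwheel '[[[0,0,0],[0,0,0.8],0],[[0,0,0],[0,0.2,0.4],0],[[0,0,0],[0,0,0],0],[[0,0,0],[0,0,0],0]]'; python3 - <<'E'
from fit import *
p,d,E=snap('wrist');P=cloud('wrist',d,E);save('end.png',p)
Q=P.reshape(-1,3);r=np.hypot(Q[:,0]-.556,Q[:,1]+.03)
A=Q[(r<.03)&(abs(Q[:,2]-.173)<.006)];h=cv2.convexHull(A[:,:2].astype(np.float32))[:,0];print('lid',len(A),circ(h),np.median(A[:,2]))
k=A[np.hypot(*(A[:,:2]-A[:,:2].mean(0)).T)<.018];print('tilt',np.linalg.lstsq(np.c_[k[:,:2]-k[:,:2].mean(0),np.ones(len(k))],k[:,2],rcond=None)[0])
B=Q[(r<.035)&(abs(Q[:,2]-.132)<.003)];print('rim',len(B),circ(B[:,:2],.0275),np.median(B[:,2]))
E
```

```text
time: 24.05
tool_pos: [0.5563, -0.0308, 0.1691]
ee_rot: [-3.141, -0.0, 1.571]
wrist_force: [0.5, -0.3, 1.0]
width: 0.0678
finger_force: 0.0
time: 24.55
tool_pos: [0.556, -0.0307, 0.2405]
ee_rot: [-3.14, -0.0, 1.571]
wrist_force: [-0.1, -0.4, -0.2]
width: 0.0939
finger_force: 0.0
time: 24.95
tool_pos: [0.5566, -0.0208, 0.3001]
ee_rot: [3.14, 0.0, 1.571]
wrist_force: [-0.1, 0.0, -0.3]
width: 0.094
finger_force: 0.0
lid 1724 (array([ 0.5556, -0.0285,  0.0217]), np.float64(0.0002)) 0.17308771659996822
tilt [ 0.00072987 -0.0009904   0.17319986]
rim 372 (array([ 0.5555, -0.0312,  0.0275]), np.float64(0.0014)) 0.13200304648233208
```

View pics/end.png

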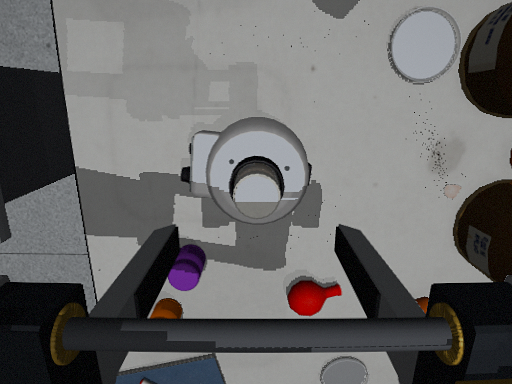

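The jar stands level in the cup at px (257,195). Its lid is at z = 0.173 m as expected, within 3 mm of the cup's axis, and the gripper is clear.

```bash
python3 -c "
from bench import robot
print(robot.close_job())"
```

```text
the job is handed in; nothing more can be done
None
```

The cup head is fully home and upright on the mixer, the white-lidded jar stands level in it, and the job is handed in at about 25 s, with the wrist force reading 6.2 N at most while the cup head was being seated; the judge's verdict was not shown.

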